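# Sort two sanding blocks by the drag of their paper

## Robot

A 6-joint arm with a two-finger parallel gripper is mounted at the origin on a cart in front of the work surface, level with it; the furniture and walls round the work are solid. World frame = base frame: x ahead of the robot, y to its left, z up, the work surface at z = 0. Lengths are in mm, angles in rad, forces in N, time in s.
With the tool pointing down it reaches from about 350 to 875 mm from the base axis. Payload 4.2 kg.
Tool frame: the origin (TCP) lies midway between the tips of the shut fingers; the grasp point (between the pads) lies 19 mm behind it; z points along the fingers, y is the line along which they close (so a half turn about z gives the same grasp; the last joint's range is limited). The gripper opens to 85 mm and grips with 20 to 120 N. Pads are 22 mm wide; open, the fingers measure 114 mm over their backs; the gripper's body (76 mm by 85 mm) begins 54 mm behind the grasp point. The pads swing forward as they close: fully open they stand 13 mm farther back than shut.
Start: joints at [1.387, 0.385, 0.008, 0, -1.194, -0.259], TCP at [267.761, 564.715, 191.812] pointing down, gripper open.
Joint ranges: [-3.14, 3.14], [-1.21, 2.06], [-1.07, 1.41], [-3.16, 2.05], [-2.99, -0.16], [-3.1, 3.1]. Speed limits (rad/s): [2.79, 2.79, 3.14, 3.14, 3.14, 3.14].

## Interface

Orientations are given as a unit quaternion [x, y, z, w].
In Python, from bench import * gives the robot as it stands.
- The arm moves only by the tool drive_tool, never from a script. Its argument "plan" is a list that holds one entry, the list of rows, each a list of 5 numbers: the closure, from -1 (fully open) to 1 (shut), then the shift along the world's x, y, z in mm, then the turn about the world's z in degrees. A call has 1 to 20 rows; each row shifts and turns the commanded pose from where the row before left it; what a row does not reach is not made up. A row lasts 1/12 s, in which the tool goes at most 41.7 mm and 7.16 degrees, less where a joint would pass 70% of its speed; a pose out of reach is approached as far as the arm can. A call is refused whole if a number of a shift passes 41.7 or a number of a turn 7.16, either way. A call with a gripper value outside its range is refused whole. The fingers move at their own pace and stop on an object; the grip force is fixed at half the most. Time passes only in rows, so rows that do not move let the fingers close. It gives the time, the measured TCP pose, the force, the opening and the grip force at its end, in the units of the state.
- read_state(): the state, without advancing time (a new reading comes with each control period).
- get_image(name): name is "side" or "top"; returns (picture, depth): 384x512x3 uint8, red, green, blue; 384x512 float32, mm along the optical axis (not along the pixel's ray), 0 where there is no reading.
- camera_model(name): a dict with "fx", "fy", "cx", "cy" (pixels), "distortion" ([k1, k2, p1, p2, k3] as OpenCV has them; the pictures are not rectified), "R" (3x3) and "t" (3): a world point X has camera coordinates R X + t. Camera axes: x right, y down, z forward; pixel columns grow to the right and rows downward; lengths in mm; the calibration is good to about 2 mm. A picture is of the moment at which its call begins. camera_model takes no time and is no camera call.
- job_done(): hands the job in; it is judged then, once.
The state is a dict: "clock": time; "joints": joint angles; "joint_vel": joint speeds; "joint_efforts": joint torques, N m; "position": TCP position; "ee_rot": TCP orientation; "contact_force": force on the tool from outside, world axes, zero at the start; "wrist_torque": the same for the moment, N m; "gripper_width": finger opening in mm; "grasp_force": force on a finger pad.
Only numpy, scipy, OpenCV 4.12 (cv2) and the standard library are available. Lean on these libraries where they do the work, as an engineer would, in place of code of your own. Each camera call takes 0.05 s, during which the arm holds its last target. There are 200 camera calls.

## Task

Of the two sanding blocks on the bench, which look alike, one has coarse paper underneath and drags heavily over the wood, the other has worn fine paper and slides easily. Feel the difference by dragging them across the bench, and slide the coarse one into the left bay (seen from the robot) of the aluminium rack and the fine one into the right bay. Keep them on the bench, never lifting them, and leave each wholly inside its bay, roughly square to it.

Things in the scene. Friction and masses are not known exactly. Their poses are not given: they have to be found in the camera images.
- block_1: one of two alike sanding blocks: dark hardwood, two thin steel clamp bars across the top, grey paper underneath; 90 mm long (x), 58 mm wide (y), 40 mm high, 0.8 kg. Origin: centre of its underside, z up. The lowest 6 mm (sole) is 4 mm narrower each side: grip across the width above that. Starts in front of the rack, left or right, length up to 0.3 rad off the robot's x.
- block_2: the other sanding block: same size, weight, looks and axes as block_1, other grade of paper; starts on the other side. Which is coarse cannot be seen: held by the gripper and dragged level to and fro, the coarse one resists with 5 to 20 N (mean of both ways 9 N or more), the fine one with 1 to 4 N (mean under 3 N).
- left_bay (a point): centre, at bench height, of the left (+y) bay of an E-shaped rack of aluminium bars, 12 mm high and 10 mm wide, fixed to the bench. Floor: the bare bench; 118 mm between the side bars; 120 mm deep: its open front lies 60 mm to the robot's side of this point, the back bar 60 mm beyond. x points into the bay, y to the left.
- right_bay (a point): the same for the right (-y) bay, 128 mm beside the left one across a shared bar; same axes and sizes.

How it is judged (in metres and radians):
At the end, for the whole second after the job is handed in: The coarse block lies in the left bay and the fine block in the right bay, each flat on the bench (underside under 5 mm up, tilt under 0.1 rad), its centre within 25 mm of the bay's centre along the bay and within 33 mm across, its length within 0.35 rad of the bay's x, at rest and released (x of block_2 in the frame of left_bay between -0.025 and 0.025 m and y of block_2 in the frame of left_bay between -0.033 and 0.033 m and x of block_1 in the frame of right_bay between -0.025 and 0.025 m and y of block_1 in the frame of right_bay between -0.033 and 0.033 m and angle between the x axis of block_1 and the x axis of right_bay, either way round below 0.35 rad and angle between the x axis of block_2 and the x axis of left_bay, either way round below 0.35 rad and height (world z) of each of block_1, block_2 below 0.005 m and angle between each of block_1, block_2's own z axis and vertical below 0.1 rad and linear speed of each of block_1, block_2 below 0.02 m/s); the robot touches nothing.
It fails at once if a sanding block was lifted more than 30 mm off the bench (height (world z) of any of block_1, block_2 above 0.03 m).
It also fails if it takes over 51 s, if anything falls off the work surface, if the arm or the gripper's body presses on something with over 40 N, if the wrist force passes 120 N, or if a joint passes its speed limit or range.

## Working session

There is one attempt and no reset: what is moved stays moved. The work goes in short steps, Python scripts to look and compute and a tool call to move; the robot and the scene stay as the last step left them, time stands still between calls to the robot, and variables do not carry over. Pictures are saved under pics/ and viewed, at most 10 in all, crops included, and the job is handed in when it is done.

Besides the shell and the picture viewer there is one more tool, called as a command line: name --argument value ..., lists and objects as JSON in quotes. drive_tool: Moves the arm, as the interface text tells. Its arguments: {"type":"object","properties":{"plan":{"type":"array"}},"required":["plan"]}

```bash
mkdir -p pics
cat > h.py <<'E'
from bench import *
import numpy as np, cv2
def cloud(name):
    im,d=get_image(name); m=camera_model(name)
    K=np.array([[m['fx'],0,m['cx']],[0,m['fy'],m['cy']],[0,0,1.]])
    h,w=d.shape; u,v=np.meshgrid(np.arange(w),np.arange(h))
    n=cv2.undistortPoints(np.stack([u,v],-1).reshape(-1,1,2).astype(np.float64),K,np.array(m['distortion'],float)).reshape(h,w,2)
    P=np.dstack([n[...,0]*d,n[...,1]*d,d]); X=(P-np.array(m['t']))@np.array(m['R'])
    X[d<=0]=np.nan
    return im,X
E
python3 - <<'E'
from h import *
a,X=cloud('top'); b,Y=cloud('side')
cv2.imwrite('pics/top1.png',a[...,::-1]); cv2.imwrite('pics/side1.png',b[...,::-1])
np.save('X.npy',X); s=read_state(); print(s)
z=X[...,2]; 
m=((z>33)&(z<50)).astype(np.uint8)
n,l,st,c=cv2.connectedComponentsWithStats(m)
for i in range(1,n):
    if st[i,4]>80:
        p=X[l==i][:,:2].astype(np.float32); print('blk',c[i],st[i,4],cv2.minAreaRect(p),np.median(z[l==i]))
m=((z>8)&(z<18)).astype(np.uint8)
n,l,st,c=cv2.connectedComponentsWithStats(m)
for i in range(1,n):
    if st[i,4]>80:
        p=X[l==i][:,:2].astype(np.float32); print('rack',c[i],st[i,4],cv2.minAreaRect(p),cv2.boxPoints(cv2.minAreaRect(p)),np.median(z[l==i]))
E
```

```text
{'clock': 0.1, 'joints': array([ 1.38660419e+00,  3.85493079e-01,  6.78695334e-03, -4.43956085e-04,
       -1.19398769e+00, -2.58594763e-01]), 'joint_vel': array([ 0.00028307, -0.00210714,  0.00445084,  0.00119506, -0.00037751,
        0.00012617]), 'joint_efforts': array([-7.34411497e-04, -3.93317699e+01,  1.88929206e+01,  4.19798747e+00,
       -2.57910353e-03,  4.41594580e-06]), 'position': array([267.52150635, 564.20486119, 190.83118261]), 'ee_rot': array([ 9.75573969e-01, -2.19669045e-01, -1.70898101e-04,  9.55762692e-04]), 'contact_force': array([-1.45114482,  0.57903798,  0.09011891]), 'wrist_torque': array([-0.01946429, -0.00088022,  0.02067912]), 'grasp_force': 0.0, 'gripper_width': 85.21304777007927}
blk [52.74257426 26.44554455] 101 ((963.3245239257812, 657.8944091796875), (30.872079849243164, 64.52911376953125), 38.49186706542969) 41.28250166144428
blk [185.60471204  81.30628272] 382 ((807.827880859375, 295.1858215332031), (382.11431884765625, 6.316524505615234), 83.88543701171875) 41.85916016425641
blk [374.5504386  107.83552632] 456 ((757.8594360351562, -180.86953735351
[... 1737 characters left out ...]
84545898438, 98.85408020019531), (130.9636993408203, 266.145263671875), 1.2786704301834106) [[546.29333  230.43233 ]
 [552.2324   -35.64665 ]
 [683.1636   -32.724167]
 [677.2245   233.35481 ]] 11.634750195155874
rack [ 94.20212766 158.57446809] 282 ((606.4775390625, 503.1669006347656), (151.91261291503906, 28.970951080322266), 76.8065185546875) [[575.0381 432.5216]
 [603.2444 425.9093]
 [637.917  573.8122]
 [609.7107 580.4245]] 10.579872863233751
rack [101.69633508 174.52356021] 191 ((574.0631713867188, 484.098388671875), (119.84940338134766, 18.262426376342773), 65.12831115722656) [[540.57526 433.57208]
 [557.14386 425.8911 ]
 [607.5511  534.6247 ]
 [590.9825  542.30566]] 10.692130333776484
```

View pics/top1.png

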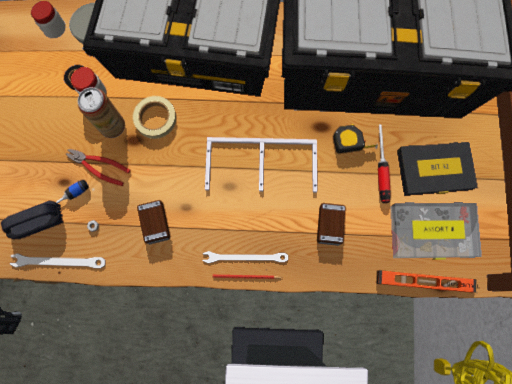

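The image shows block A (left) at about pixel (153,221) and block B (right) at about (332,223). The E-rack spans columns 208–317 and rows 140–190, with its open side towards the robot. By depth:
- **Block A:** (462, 340.6), length at +16.5°.
- **Block B:** (473.6, -67.5), length at -4°.
- **Bays:** left ≈ (608.3, 162.7), right ≈ (611.1, 34.8), rack yaw ≈ +1.3°.

I'll go to A first.

drive_tool --plan '[[[-1,16.2,-18.6,-5,3.5],[-1,16.2,-18.6,-5,3.5],[-1,16.2,-18.6,-5,3.5],[-1,16.2,-18.6,-5,3.5],[-1,16.2,-18.6,-5,3.5],[-1,16.2,-18.6,-5,3.5],[-1,16.2,-18.6,-5,3.5],[-1,16.2,-18.6,-5,3.5],[-1,16.2,-18.6,-5,3.5],[-1,16.2,-18.6,-5,3.5],[-1,16.2,-18.6,-5,3.5],[-1,16.2,-18.6,-5,3.5],[-1,0,0,0,0],[-1,0,0,0,0],[-1,0,0,0,0]]]'

```text
clock: 1.35
position: [462.0, 341.7, 131.7]
ee_rot: [0.99, 0.144, -0.0, 0.0]
contact_force: [-0.4, 0.2, -0.3]
gripper_width: 85.2
grasp_force: 0.0
```

drive_tool --plan '[[[-1,0,0,-25,0],[-1,0,0,-25,0],[-1,0,0,-25,0],[-1,0,0,-20,0],[-1,0,-1,-15,0],[-1,0,0,-10,0],[-1,0,0,-7,0],[-1,0,0,0,0],[-1,0,0,0,0]]]'

```text
clock: 2.1
position: [462.3, 341.3, 5.3]
ee_rot: [0.989, 0.145, 0.0, -0.0]
contact_force: [0.0, 0.8, 0.4]
gripper_width: 85.9
grasp_force: 0.0
```

Run:
```python
from h import *
b,Y=cloud('side'); cv2.imwrite('pics/side2.png',b[...,::-1])
```

```text
(no output)
```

View pics/side2.png

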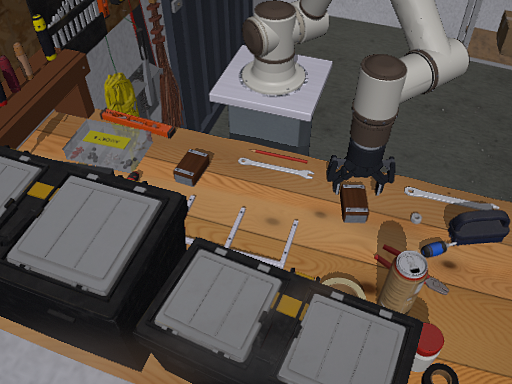

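The gripper, at about (360,175), straddles block A at (354,200), with one finger on each side. I'll close it.

drive_tool --plan '[[[1,0,0,0,0],[1,0,0,0,0],[1,0,0,0,0],[1,0,0,0,0],[1,0,0,0,0],[1,0,0,0,0],[1,0,0,0,0],[1,0,0,0,0],[1,0,0,0,0],[1,0,0,0,0]]]'

```text
clock: 2.98
position: [462.2, 340.5, 4.8]
ee_rot: [0.989, 0.145, -0.0, 0.0]
contact_force: [0.4, -0.5, 0.2]
gripper_width: 0.1
grasp_force: 0.0
```

The fingers shut on nothing, so I'll check the top-camera positions against the side camera.

Run:
```python
from h import *
s=read_state(); print(s['position'],s['joints'])
m=camera_model('side');m2=camera_model('top')
for n,mm in(('side',m),('top',m2)):
    K=np.array([[mm['fx'],0,mm['cx']],[0,mm['fy'],mm['cy']],[0,0,1.]])
    R=np.array(mm['R']);r,_=cv2.Rodrigues(R)
    print(n,cv2.projectPoints(np.array([[462,340.6,40],s['position'],[473.6,-67.5,40],[750,0,0.]]),r,np.array(mm['t'],float),K,np.array(mm['distortion'],float))[0].reshape(-1,2).round(1).tolist(),(-R.T@np.array(mm['t'])).round(), np.linalg.det(R))
b,Y=cloud('side'); a,X=cloud('top')
for u,v in((354,190),(194,158),(332,180),(388,178)): print('side',u,v,np.nanmedian(Y[v-1:v+2,u-1:u+2].reshape(-1,3),0).round(1))
for u,v in((153,221),(332,223)): print('top',u,v,np.nanmedian(X[v-1:v+2,u-1:u+2].reshape(-1,3),0).round(1))
cv2.imwrite('pics/c.png',np.hstack([cv2.resize(a[150:290,90:230,::-1],(400,400)),cv2.resize(b[120:240,300:420,::-1],(400,400))]))
```

```text
[462.17532102 340.51204282   4.80058471] [ 9.17065848e-01  4.99131699e-01 -3.42613637e-01  5.50852946e-06
 -7.29070178e-01  9.43939693e-01]
side [[354.6, 196.8], [352.3, 206.7], [190.6, 160.9], [169.5, 266.4]] [1221.  359.  864.] 0.9999999999999989
top [[152.1, 220.6], [155.5, 222.8], [332.3, 222.6], [302.4, 114.0]] [ 319.  108. 1024.] 1.0000000000000004
side 354 190 [470.8 336.1  70.5]
side 194 158 [460.1 -65.1  37.4]
side 332 180 [386.3 275.1  -0.8]
side 388 178 [335.  408.8  -0.5]
top 153 221 [451.4 323.2 113.7]
top 332 223 [473.  -67.1  38.7]
```

View pics/c.png

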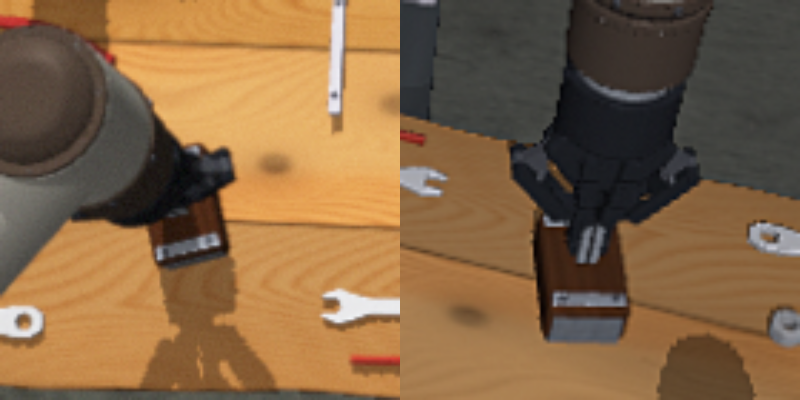

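The fingers shut just above the block top: the tips are at side pixel ≈ (357,197), while the reported TCP projects to (352,207). I'll measure the real tip height.

Run:
```python
from h import *
b,Y=cloud('side')
for v in range(184,206,2):
    print(v,[tuple(np.round(Y[v,u]).astype(int)) if np.isfinite(Y[v,u,0]) else None for u in range(350,366,3)])
```

```text
184 [(np.int64(477), np.int64(325), np.int64(94)), (np.int64(476), np.int64(331), np.int64(95)), (np.int64(473), np.int64(338), np.int64(94)), (np.int64(464), np.int64(344), np.int64(87)), (np.int64(472), np.int64(351), np.int64(98)), (np.int64(470), np.int64(357), np.int64(97))]
186 [(np.int64(431), np.int64(324), np.int64(39)), (np.int64(477), np.int64(332), np.int64(89)), (np.int64(474), np.int64(339), np.int64(88)), (np.int64(469), np.int64(345), np.int64(85)), (np.int64(470), np.int64(352), np.int64(89)), (np.int64(471), np.int64(358), np.int64(93))]
188 [(np.int64(437), np.int64(325), np.int64(39)), (np.int64(474), np.int64(333), np.int64(80)), (np.int64(474), np.int64(340), np.int64(83)), (np.int64(473), np.int64(346), np.int64(83)), None, (np.int64(427), np.int64(359), np.int64(41))]
190 [(np.int64(463), np.int64(327), np.int64(59)), (np.int64(471), np.int64(334), np.int64(71)), (np.int64(473), np.int64(341), np.int64(75)), (np.int64(472), np.int64(347), np.int64(77)), (np.int64(466), np.int64(354), np.int64(72)), (np.int64(433), np.int64(360), np.int64(40))]
192 [(np.int64(4
[... 1250 characters left out ...]
 (np.int64(468), np.int64(352), np.int64(39)), (np.int64(464), np.int64(359), np.int64(37)), (np.int64(463), np.int64(366), np.int64(39))]
202 [(np.int64(483), np.int64(334), np.int64(42)), (np.int64(476), np.int64(340), np.int64(37)), (np.int64(473), np.int64(347), np.int64(36)), (np.int64(474), np.int64(353), np.int64(40)), (np.int64(474), np.int64(360), np.int64(42)), (np.int64(469), np.int64(367), np.int64(39))]
204 [(np.int64(486), np.int64(335), np.int64(39)), (np.int64(483), np.int64(341), np.int64(38)), (np.int64(482), np.int64(348), np.int64(40)), (np.int64(477), np.int64(354), np.int64(36)), (np.int64(477), np.int64(361), np.int64(39)), (np.int64(475), np.int64(368), np.int64(39))]
```

x and y agree, but the real tips are at z ≈ 48 while the arm reports 5, so the z reading is about 43 mm low here. I'll open, go down in steps while watching the force, and check with the camera.

drive_tool --plan '[[[-1,0,0,0,0],[-1,0,0,0,0],[-1,0,0,0,0],[-1,0,0,0,0],[-1,0,0,0,0],[-1,0,0,0,0],[-1,0,0,0,0],[-1,0,0,0,0],[-1,0,0,-8,0],[-1,0,0,-8,0],[-1,0,0,-8,0],[-1,0,0,-6,0],[-1,0,0,0,0],[-1,0,0,0,0]]]'

```text
clock: 4.3
position: [461.9, 340.1, -26.0]
ee_rot: [0.989, 0.145, -0.001, 0.001]
contact_force: [0.2, -0.5, 0.2]
gripper_width: 85.2
grasp_force: 0.0
```

Run:
```python
from h import *
b,Y=cloud('side'); s=read_state();print(s['position'],s['contact_force'],s['joints'])
cv2.imwrite('pics/d.png',cv2.resize(b[120:240,300:420,::-1],(500,500)))
```

```text
[462.18307211 340.49101974 -25.50381681] [ 0.26131592 -0.03919303 -0.06948648] [ 9.17122118e-01  5.43205410e-01 -3.64871823e-01  2.46647428e-04
 -6.63248535e-01  9.43956712e-01]
```

View pics/d.png

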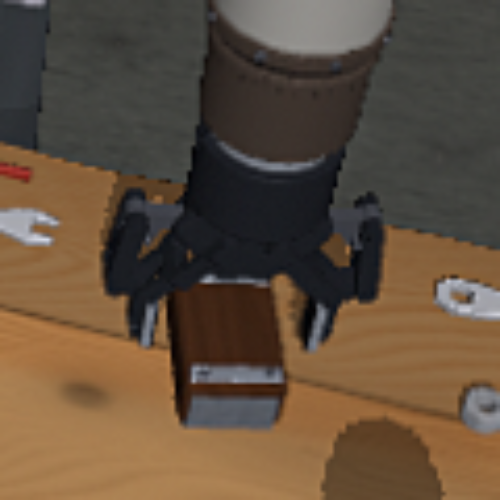

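The fingers now straddle the block, with tips at crop (148,345) and (315,348). I'll go 12 mm lower and close.

drive_tool --plan '[[[-1,0,0,-6,0],[-1,0,0,-6,0],[-1,0,0,0,0],[1,0,0,0,0],[1,0,0,0,0],[1,0,0,0,0],[1,0,0,0,0],[1,0,0,0,0],[1,0,0,0,0],[1,0,0,0,0],[1,0,0,0,0],[1,0,0,0,0]]]'

```text
clock: 5.35
position: [462.3, 340.8, -36.8]
ee_rot: [0.989, 0.145, 0.0, -0.0]
contact_force: [-1.1, 0.2, 4.1]
gripper_width: 57.0
grasp_force: 67.4
```

drive_tool --plan '[[[1,0,-5,0,0],[1,0,-5,0,0],[1,0,-5,0,0],[1,0,-5,0,0],[1,0,-5,0,0],[1,0,-5,0,0]]]'

```text
clock: 5.85
position: [463.9, 313.4, -36.7]
ee_rot: [0.989, 0.145, 0.002, -0.002]
contact_force: [0.6, 5.5, 0.1]
gripper_width: 57.2
grasp_force: 67.2
```

drive_tool --plan '[[[1,0,5,0,0],[1,0,5,0,0],[1,0,5,0,0],[1,0,5,0,0],[1,0,5,0,0]]]'

```text
clock: 6.27
position: [459.7, 327.5, -36.6]
ee_rot: [0.99, 0.143, -0.005, 0.006]
contact_force: [-1.2, -21.1, 18.9]
gripper_width: 57.4
grasp_force: 69.4
```

drive_tool --plan '[[[1,0,-5,0,0],[1,0,-5,0,0],[1,0,-5,0,0],[1,0,-5,0,0],[1,0,-5,0,0],[1,0,-5,0,0]]]'

```text
clock: 6.77
position: [463.7, 308.3, -36.7]
ee_rot: [0.989, 0.145, 0.002, -0.002]
contact_force: [-0.5, 5.3, -0.0]
gripper_width: 56.9
grasp_force: 67.2
```

Block A resists with 5.4 N one way and 21 N the other, a mean of 13 N, so it is the coarse one and goes to the left bay. I'll slide it in front of that bay, squaring it up on the way.

drive_tool --plan '[[[1,0.7,-9.7,0,-1],[1,0.7,-9.7,0,-1],[1,0.7,-9.7,0,-1],[1,0.7,-9.7,0,-1],[1,0.7,-9.7,0,-1],[1,0.7,-9.7,0,-1],[1,0.7,-9.7,0,-1],[1,0.7,-9.7,0,-1],[1,0.7,-9.7,0,-1],[1,0.7,-9.7,0,-1],[1,0.7,-9.7,0,-1],[1,0.7,-9.7,0,-1],[1,0.7,-9.7,0,-1],[1,0.7,-9.7,0,-1],[1,0.7,-9.7,0,-1],[1,0,0,0,0],[1,0,0,0,0]]]'

```text
clock: 8.18
position: [474.0, 160.2, -36.9]
ee_rot: [1.0, 0.015, 0.001, -0.0]
contact_force: [5.6, -3.0, 0.8]
gripper_width: 57.2
grasp_force: 67.4
```

Run:
```python
from h import *
b,Y=cloud('side'); a,X=cloud('top'); s=read_state();print(s['position'],s['contact_force'])
cv2.imwrite('pics/e.png',np.hstack([cv2.resize(a[100:260,170:330,::-1],(400,400)),cv2.resize(b[120:280,190:350,::-1],(400,400))]))
for n,C in(('s',Y),('t',X)):
    z=C[...,2];m=(z>35)&(z<44)&(C[...,0]>400)&(C[...,0]<545)&(abs(C[...,1]-165)<60)
    p=C[m][:,:2].astype(np.float32);print(n,len(p),cv2.minAreaRect(p))
```

```text
[473.95838144 160.21503273 -36.8692074 ] [ 5.87840982 -3.06403548  1.50909857]
s 537 ((489.5258483886719, 157.6283416748047), (78.16246795654297, 76.63481903076172), 73.76790618896484)
t 254 ((444.47943115234375, 159.31533813476562), (29.49302864074707, 56.53911209106445), 3.6117801666259766)
```

View pics/e.png

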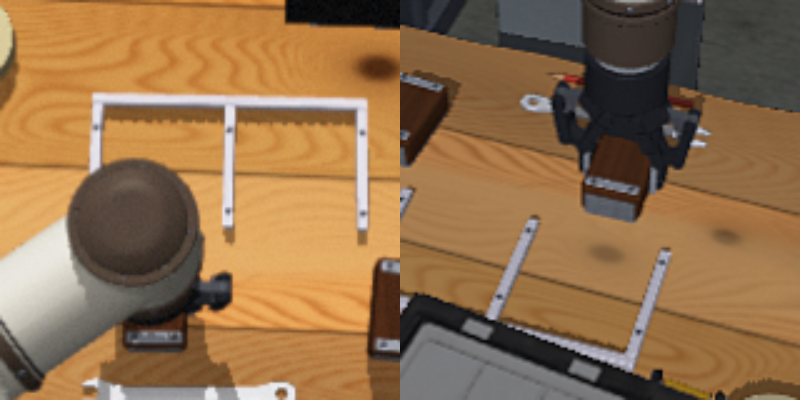

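The block is gripped and squared in front of the left bay, whose mouth lies between the bars at crop (530,220) and (665,250). I'll slide it in.

drive_tool --plan '[[[1,9,0.3,0,0],[1,9,0.3,0,0],[1,9,0.3,0,0],[1,9,0.3,0,0],[1,9,0.3,0,0],[1,9,0.3,0,0],[1,9,0.3,0,0]]]'

```text
clock: 8.87
position: [519.2, 154.5, -36.6]
ee_rot: [1.0, 0.014, -0.016, 0.008]
contact_force: [-38.6, -5.1, 42.9]
gripper_width: 57.5
grasp_force: 72.7
```

drive_tool --plan '[[[1,9,0.3,0,0],[1,9,0.3,0,0],[1,9,0.3,0,0],[1,9,0.3,0,0],[1,9,0.3,0,0],[1,9,0.3,0,0],[1,9,0.3,0,0],[1,7,0,0,0],[1,0,0,0,0],[1,0,0,0,0]]]'

```text
clock: 9.7
position: [597.1, 160.3, -36.9]
ee_rot: [1.0, 0.014, -0.009, 0.004]
contact_force: [-16.4, -5.0, 19.0]
gripper_width: 57.2
grasp_force: 70.1
```

drive_tool --plan '[[[1,4,0.5,0.5,0],[1,4,0.5,0.5,0],[1,0,0,0,0],[1,0,0,0,0]]]'

```text
clock: 10.03
position: [606.8, 162.4, -37.0]
ee_rot: [1.0, 0.014, -0.007, 0.003]
contact_force: [-11.1, -3.3, 10.2]
gripper_width: 57.1
grasp_force: 69.2
```

Run:
```python
from h import *
b,Y=cloud('side'); a,X=cloud('top'); s=read_state();print(s['position'],s['contact_force'])
cv2.imwrite('pics/f.png',np.hstack([cv2.resize(a[100:260,170:330,::-1],(400,400)),cv2.resize(b[150:310,190:350,::-1],(400,400))]))
for n,C in(('s',Y),('t',X)):
    z=C[...,2];m=(z>35)&(z<44)&(C[...,0]>520)&(C[...,0]<680)&(abs(C[...,1]-165)<60)
    p=C[m][:,:2].astype(np.float32);print(n,len(p),cv2.minAreaRect(p))
```

```text
[606.84120172 162.41489026 -36.94894453] [-11.16721762  -3.25504631  10.41694017]
s 609 ((625.1376342773438, 159.43936157226562), (77.73075866699219, 69.65520477294922), 70.64656829833984)
t 384 ((581.7119750976562, 162.17105102539062), (39.704833984375, 69.35393524169922), 4.7042341232299805)
```

View pics/f.png

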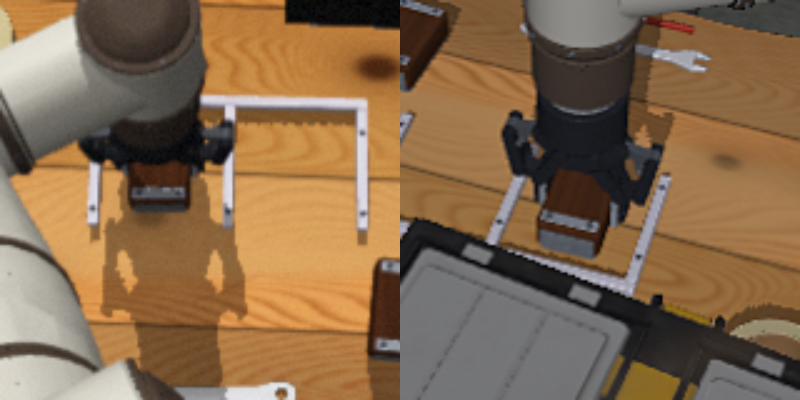

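The block sits in the left bay, clear of the bars. I'll release with a partial opening and rise.

drive_tool --plan '[[[-0.65,0,0,0,0],[-0.65,0,0,0,0],[-0.65,0,0,0,0],[-0.65,0,0,0,0],[-0.65,0,0,0,0],[-0.65,0,0,5,0],[-0.65,0,0,10,0],[-0.65,0,0,20,0],[-0.65,0,0,25,0],[-1,0,0,25,0],[-1,-11,-19,5,0],[-1,-11,-19,0,0],[-1,-11,-19,0,0],[-1,-11,-19,0,0],[-1,-11,-19,0,0],[-1,-11,-19,0,0],[-1,-11,-19,0,0],[-1,-11,-19,0,0],[-1,0,0,0,0],[-1,0,0,0,0]]]'

```text
clock: 11.8
position: [525.8, 12.6, 55.0]
ee_rot: [1.0, 0.014, 0.001, -0.0]
contact_force: [-0.2, -0.7, 0.6]
gripper_width: 85.3
grasp_force: 0.0
```

```bash
cat > blk.py <<'E'
from h import *
a,X=cloud('top'); s=read_state();print(s['position'],s['contact_force'])
z=X[...,2]
m=((z>33)&(z<48)&(X[...,0]>400)&(X[...,0]<700)&(X[...,1]>-160)&(X[...,1]<300)).astype(np.uint8)
n,l,st,c=cv2.connectedComponentsWithStats(m)
for i in range(1,n):
    if st[i,4]>80:
        p=X[l==i][:,:2].astype(np.float32); print('blk',c[i],st[i,4],cv2.minAreaRect(p))
E
python3 blk.py
```

```text
[526.51288388  13.24846134  54.92101484] [ 0.48138979 -0.15661462  0.20260022]
blk [228.94252874 146.2183908 ] 87 ((643.4168090820312, 170.6452178955078), (16.858304977416992, 42.321861267089844), 1.806354284286499)
blk [331.90945674 222.96076459] 994 ((473.5846252441406, -67.38610076904297), (58.79011154174805, 92.05599975585938), 86.41487884521484)
```

Now to block B: shift (-53, -81), turn -5.4°, then down 92.

drive_tool --plan '[[[-1,-13.2,-20.2,0,-1.3],[-1,-13.2,-20.2,0,-1.4],[-1,-13.2,-20.2,0,-1.4],[-1,-13.3,-20.2,0,-1.3],[-1,0,0,0,0],[-1,0,0,0,0],[-1,0,0,-10,0],[-1,0,0,-15,0],[-1,0,0,-15,0],[-1,0,0,-15,0],[-1,0,0,-12,0],[-1,0,0,-10,0],[-1,0,0,-8,0],[-1,0,0,-6,0],[-1,0,0,0,0],[-1,0,0,0,0]]]'

```text
clock: 13.18
position: [473.3, -67.2, -37.2]
ee_rot: [0.999, -0.032, 0.0, 0.0]
contact_force: [-0.1, 0.3, 0.4]
gripper_width: 85.5
grasp_force: 0.0
```

drive_tool --plan '[[[1,0,0,0,0],[1,0,0,0,0],[1,0,0,0,0],[1,0,0,0,0],[1,0,0,0,0],[1,0,0,0,0],[1,0,0,0,0],[1,0,0,0,0],[1,0,0,0,0]]]'

```text
clock: 13.93
position: [473.6, -67.4, -36.4]
ee_rot: [0.999, -0.033, 0.001, -0.0]
contact_force: [-1.1, 1.2, 6.3]
gripper_width: 57.0
grasp_force: 66.5
```

drive_tool --plan '[[[1,0,5,0,0],[1,0,5,0,0],[1,0,5,0,0],[1,0,5,0,0],[1,0,5,0,0],[1,0,5,0,0]]]'

```text
clock: 14.43
position: [473.5, -37.8, -36.4]
ee_rot: [0.999, -0.033, 0.001, 0.0]
contact_force: [-0.1, -3.3, 6.2]
gripper_width: 57.4
grasp_force: 66.7
```

drive_tool --plan '[[[1,0,-5,0,0],[1,0,-5,0,0],[1,0,-5,0,0],[1,0,-5,0,0],[1,0,-5,0,0]]]'

```text
clock: 14.85
position: [474.1, -62.4, -36.3]
ee_rot: [0.999, -0.033, 0.001, -0.0]
contact_force: [0.5, 3.7, 6.0]
gripper_width: 57.2
grasp_force: 66.7
```

Block B resists with about 3.5 N both ways, with the arm pressing down 6 N, so it is the fine one and goes to the right bay.

drive_tool --plan '[[[1,0,9.7,0,0.5],[1,0,9.7,0,0.5],[1,0,9.7,0,0.5],[1,0,9.7,0,0.5],[1,0,9.7,0,0.5],[1,0,9.7,0,0.5],[1,0,9.7,0,0.5],[1,0,9.7,0,0.5],[1,0,9.7,0,0.5],[1,0,9.7,0,0.6],[1,0,0,0,0],[1,0,0,0,0]]]'

```text
clock: 15.85
position: [473.9, 35.4, -36.3]
ee_rot: [1.0, 0.012, 0.001, -0.0]
contact_force: [-0.3, 3.5, 5.9]
gripper_width: 57.0
grasp_force: 66.9
```

drive_tool --plan '[[[1,9,0,0,0],[1,9,0,0,0],[1,9,0,0,0],[1,9,0,0,0],[1,9,0,0,0],[1,9,0,0,0],[1,9,0,0,0],[1,9,0,0,0],[1,9,0,0,0],[1,9,0,0,0],[1,9,0,0,0],[1,9,0,0,0],[1,9,0,0,0],[1,9,0,0,0],[1,9,0,0,0],[1,2,0,0,0],[1,0,0,0,0],[1,0,0,0,0]]]'

```text
clock: 17.35
position: [611.1, 34.2, -36.3]
ee_rot: [1.0, 0.012, 0.001, -0.0]
contact_force: [2.4, -1.5, 5.3]
gripper_width: 57.6
grasp_force: 66.6
```

Release, rise, and back off to the side so the camera can see.

drive_tool --plan '[[[-0.65,0,0,0,0],[-0.65,0,0,0,0],[-0.65,0,0,0,0],[-0.65,0,0,0,0],[-0.65,0,0,0,0],[-0.65,0,0,5,0],[-0.65,0,0,10,0],[-0.65,0,0,20,0],[-0.65,0,0,25,0],[-0.65,0,0,30,0],[-0.65,0,0,30,0],[-0.65,0,-20,10,0],[-0.65,0,-30,0,0],[-0.65,-10,-35,0,0],[-0.65,-10,-35,0,0],[-0.65,-10,-35,0,0],[-0.65,-10,-35,0,0],[-0.65,-10,-35,0,0],[-0.65,0,0,0,0],[-0.65,0,0,0,0]]]'

```text
clock: 19.02
position: [559.2, -192.5, 93.8]
ee_rot: [1.0, 0.01, 0.001, 0.0]
contact_force: [0.0, -0.1, 0.9]
gripper_width: 70.2
grasp_force: 0.0
```

```bash
python3 blk.py; python3 -c "
from h import *
a,_=get_image('top'); cv2.imwrite('pics/g.png',a[...,::-1])"
```

```text
[ 559.75334828 -191.29440404   93.73882321] [0.46821765 0.20487133 0.67703572]
blk [233.20659341 162.31758242] 910 ((607.34228515625, 164.11358642578125), (90.37761688232422, 56.26279067993164), 2.588249683380127)
blk [288.36484983 163.12013348] 899 ((610.9822998046875, 35.776771545410156), (90.06511688232422, 56.180171966552734), 1.1891604661941528)
```

View pics/g.png

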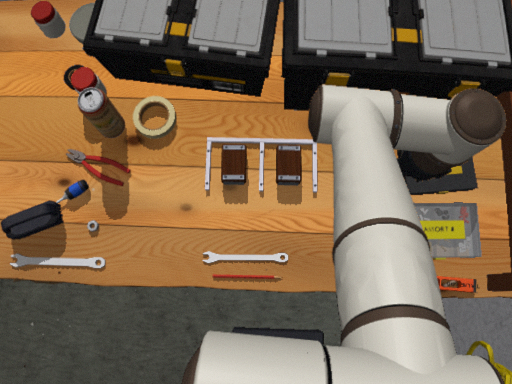

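Both blocks lie centred and square in their bays, at pixels (233,162) and (288,163), and the arm is clear of them.

```bash
python3 -c "
from bench import *
print(job_done())"
```

```text
the job is handed in; nothing more can be done
None
```

The coarse block (about 13 N mean drag) is in the left bay and the fine one (about 3.5 N) in the right; both sit within about 2 mm and 2° of square by the top camera, and the job was handed in at about 19 s, with no verdict returned.

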